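# Push the drying board home until it drops into the notches

### The job

The blue drying board with two freshly painted tubes standing on it is drawn out on the runners of the wooden drying stand. Push it along the runners with the fingertips, towards the fan, until you feel it drop and both its crossbars lie in the notches of the runners, then leave it there. Do not lift the board, do not touch or topple the wet tubes, and leave everything else on the table where it is.

Things in the scene. Friction and masses are not known exactly. Their poses are not given: they have to be found in the camera images.
- stand: Wooden drying stand, fixed, 410 by 254 mm. Origin on the table under the board's origin when home; x along the runners, the way to push (to the fan), z up. Side walls 18 mm thick, 105 mm high, inner faces at y = +/-109 mm, guide the board's crossbar ends (2 mm play each side). Open between the runners (|y| < 85 mm) above 50 mm; spans x -255 to +155 mm.
- notch_lead (a point): Point on the stand midway between its two runners, level with their tops (85 mm above the table), at the pair of notches for the leading crossbar (stand x = +80 mm). Notches: 28 mm long, 8 mm deep. Runners run on past them: end stops at stand x = 139 mm let a board that skips the notches go 48 mm too far.
- notch_tail (a point): The same for the trailing crossbar (stand x = -80 mm). The runners are 24 mm wide, |y| 85 to 109 mm, tops 85 mm above the table.
- board: Loose drying board, 0.35 to 0.6 kg, slides with a few newtons. Origin at its centre, level with its crossbars' undersides; x the way to push. Blue deck 220 (x) by 150 by 12 mm, top 28 mm above origin; two dark crossbars below, 22 (x) by 214 by 16 mm. In the stand's frame: sliding z = 85 mm, at the start x -120 to -50 mm; home x = y = 0 (3 mm play), z = 77 mm.
- push_face (a point): Point on the board: centre of the outer face of the upright end strip (board x = -122 mm, 31 mm above the board's origin); push it along the stand's +x. The strip is 12 mm thick, 150 mm wide and reaches 25 mm above and below this point.
- lead_bar (a point): Point on the board: middle of the underside of the leading crossbar (board x = +80 mm); 85 mm above the table while sliding, 77 mm when dropped into its notch.
- tail_bar (a point): Point on the board: middle of the underside of the trailing crossbar (board x = -80 mm); 85 mm above the table while sliding, 77 mm when dropped into its notch.
- tube_tall: Freshly painted blue cardboard tube standing loose on the board's deck, diameter 38 mm, height 100 mm, origin at the centre of its foot, z up; wet, not to be touched. It stands at least 130 mm from the end strip.
- tube_short: Freshly painted pale blue cardboard tube standing loose on the board's deck, diameter 44 mm, height 70 mm, origin at the centre of its foot, z up; wet, not to be touched. It stands at least 75 mm from the end strip.
- fan: White table fan standing fixed on the table just past the far end of the stand (stand x about 235 mm), about 240 mm high, guard 170 mm across; origin at the centre of its base.
- egg_carton: Teal half egg carton, 158 by 106 by 36 mm, loose on the table; origin under its centre.
- palette: White round plastic palette with paint wells, diameter 220 mm, 14 mm high, loose on the table; origin under its centre.
- brush: Paint brush lying on the table, 200 mm long along its x; origin at its underside.
- lighthouse: Pale blue lighthouse model, foot 100 mm across, 195 mm high, loose on the table; origin under its centre.

How it is judged:
On the way:
1. the board is slid home and both crossbars have dropped into their notches (x of board in the frame of stand between -0.007 and 0.007 m and y of board in the frame of stand between -0.007 and 0.007 m and z of each of lead_bar, tail_bar in the frame of stand below 0.08 m), for 0.2 s.
At the end, for the whole second after the job is handed in: Board within 7 mm of home along and across the runners, both crossbars down in their notches (undersides under 80 mm above the table; 77 when fully down), at rest; both tubes upright (within 0.15 rad) on the deck, at rest; all else within 20 mm of where it was (all of step 1 and linear speed of each of board, tube_tall, tube_short below 0.01 m/s and angle between each of tube_tall, tube_short's own z axis and vertical below 0.15 rad and z of tube_tall in the frame of board between 0.024 and 0.034 m and z of tube_short in the frame of board between 0.024 and 0.034 m and distance of each of egg_carton, palette, brush, lighthouse from where it was at the start of the episode below 0.02 m); the robot touches nothing.
It fails at once if the board is lifted: either end more than 12 mm above the runner tops, or tilted by more than 0.12 rad (z of any of lead_bar, tail_bar in the frame of stand above 0.097 m or angle between board's own z axis and vertical above 0.12 rad).
It fails at once if the board is pushed with the arm or the gripper's body instead of the fingers (contact force between the arm and board above 2 N).
It fails at once if a wet tube is touched by the robot (contact force between any of the fingers, the arm and tube_tall above 0.2 N or contact force between any of the fingers, the arm and tube_short above 0.2 N).
It fails at once if a wet tube is toppled (angle between any of tube_tall, tube_short's own z axis and vertical above 0.5 rad).
It fails at once if a bystander on the table is moved by more than 20 mm (distance of any of egg_carton, palette, brush, lighthouse from where it was at the start of the episode above 0.02 m).
It also fails if it takes over 35 s, if anything falls off the work surface, if the arm or the gripper's body presses on something with over 40 N, if the wrist force passes 120 N, or if a joint passes its speed limit or range.

### The arm

A 6-joint arm with a two-finger parallel gripper is mounted at the origin on the work surface. World frame = base frame: x ahead of the robot, y to its left, z up, the work surface at z = 0. Lengths are in m, angles in rad, forces in N, time in s.
With the tool pointing down it reaches from about 0.25 to 0.775 m from the base axis. Payload 4 kg.
Tool frame: the origin (TCP) lies midway between the tips of the shut fingers; the grasp point (between the pads) lies 19 mm behind it; z points along the fingers, y is the line along which they close (so a half turn about z gives the same grasp; the last joint's range is limited). The gripper opens to 94 mm and grips with 3 to 60 N. Pads are 16 mm wide; open, the fingers measure 119 mm over their backs; the gripper's body (75 mm by 177 mm) begins 78 mm behind the grasp point.
Start: joints at [-1.445, 0.087, 1.371, -0, 1.684, -0.103], TCP at [0.125, -0.536, 0.206] pointing down, gripper open.
Joint ranges: [-3.1, 3.1], [-0.76, 2.03], [0.27, 2.55], [-1.08, 4.22], [0.17, 2.65], [-2.57, 2.57]. Speed limits (rad/s): [2.79, 2.79, 3.14, 3.14, 3.14, 3.14].

### API

Orientations are given as [roll, pitch, yaw] about the fixed x, y, z axes, in that order (R = Rz(yaw) Ry(pitch) Rx(roll)).
In Python, from bench import get_obs, snapshot, close_job gives the robot as it stands. The module is installed in compiled form; this text tells all that it offers.
- The arm moves only by the tool drive_tool, never from a script. Its argument "commands" is a list of rows, each a list of 6 numbers: the shift along the tool's x, y, z in units of 0.04 m (1.0 is 0.04 m), then the turn, a rotation vector about the tool's x, y, z in units of 0.1 rad (1.0 is 0.1 rad). In form: [[dx, dy, dz, wx, wy, wz], ...]. A call has 1 to 20 rows; each row shifts and turns the commanded pose from where the row before left it, along the tool's axes as they then stand; what a row does not reach is not made up. A row lasts 1/8 s, in which the tool goes at most 62.5 mm and 10.7 degrees, less where a joint would pass 70% of its speed; a pose out of reach is approached as far as the arm can. A call with a number of a shift or a turn outside -1 to 1 is refused whole. A call with a gripper value outside its range is refused whole. "gripper" is the closure, from 0 (fully open) to 1 (shut), set as the call begins (left out, the last holds). The fingers move at their own pace and stop on an object; the grip force is fixed at half the most. Time passes only in rows, so rows that do not move let the fingers close. It gives the time, the measured TCP pose, the force, the opening and the grip force at its end, in the units of the state.
- get_obs(): the state, without advancing time (a new reading comes with each control period).
- snapshot(name): name is "scene" or "top" or "wrist"; returns a dict with "image" (420x560x3 uint8, blue, green, red), "range_z" (420x560 float32, m along the optical axis (not along the pixel's ray), 0 where there is no reading), "fx", "fy", "cx", "cy" (pixels), "k1" (the pictures are not rectified: a ray, as slopes to the right and down, at radius r is drawn at 1 + k1 r^2 times it, then the intrinsics apply), "rvec" (rotation vector, rad) and "tvec" (3), from world to camera coordinates, as OpenCV has them. Camera axes: x right, y down, z forward; pixel columns grow to the right and rows downward; lengths in m; the calibration is good to about 2 mm. A picture is of the moment at which its call begins.
- close_job(): hands the job in; it is judged then, once.
The state is a dict: "time": time; "joint_positions": joint angles; "qvel": joint speeds; "joint_torque": joint torques, N m; "tool_pos": TCP position; "ee_rot": TCP orientation; "wrist_force": force on the tool from outside, world axes, zero at the start; "wrist_torque": the same for the moment, N m; "width": finger opening in m; "finger_force": force on a finger pad.
Only numpy, scipy, OpenCV 4.12 (cv2) and the standard library are available. Lean on these libraries where they do the work, as an engineer would, in place of code of your own. Each camera call takes 0.05 s, during which the arm holds its last target. There are 200 camera calls.

## Working session

There is one attempt and no reset: what is moved stays moved. The work goes in short steps, Python scripts to look and compute and a tool call to move; the robot and the scene stay as the last step left them, time stands still between calls to the robot, and variables do not carry over. Pictures are saved under pics/ and viewed, at most 10 in all, crops included, and the job is handed in when it is done.

Besides the shell and the picture viewer there is one more tool, called after "Request:" by a JSON object that holds its "api" and its "payload". drive_tool: Moves the arm, as the interface text tells. Its arguments: {"type":"object","properties":{"commands":{"type":"array"},"gripper":{"type":"number"}},"required":["commands"]}

```bash
mkdir -p pics; cat > h.py <<'E'
import numpy as np, cv2
from bench import get_obs, snapshot, close_job
def cloud(s):
    h,w=s["range_z"].shape
    u,v=np.meshgrid(np.arange(w),np.arange(h))
    d=np.stack([(u-s["cx"])/s["fx"],(v-s["cy"])/s["fy"]],-1)
    p=d.copy()
    for _ in range(20): p=d/(1+s["k1"]*(p**2).sum(-1,keepdims=True))
    z=s["range_z"][...,None]
    c=np.concatenate([p*z,z],-1)
    R=cv2.Rodrigues(np.array(s["rvec"],float))[0]
    return (c-np.array(s["tvec"]).ravel())@R
E
python3 - <<'E'
from h import *
for n in("scene","top"):
    s=snapshot(n); cv2.imwrite(f"pics/{n}1.png",s["image"]); np.save(f"{n}_pc.npy",cloud(s).astype(np.float32)); np.save(f"{n}_im.npy",s["image"])
    print(n,(s["range_z"]>0).mean())
print(get_obs())
E
```

```text
scene 0.9952806122448979
top 0.9959438775510204
{'time': 0.1, 'joint_positions': array([-1.44511361e+00,  8.78785344e-02,  1.37206083e+00, -1.70434022e-05,
        1.68359372e+00, -1.03154063e-01]), 'qvel': array([ 2.57073175e-04,  8.91736711e-04, -5.85342775e-03,  2.12020176e-05,
        3.82540615e-04,  4.66316599e-04]), 'joint_torque': array([ 2.06506389e-03, -3.41252697e+01, -3.03302121e+01,  7.18994765e-02,
        3.03970731e-02, -1.05870599e-04]), 'tool_pos': array([ 0.12466497, -0.53519323,  0.20444407]), 'ee_rot': array([-3.13966079e+00, -1.82959764e-04,  2.28834700e-01]), 'wrist_force': array([-0.37928231, -0.47427963,  0.33960086]), 'wrist_torque': array([0.00145535, 0.0377197 , 0.04504549]), 'finger_force': 0.0, 'width': 0.0940731147921616}
```

View pics/scene1.png

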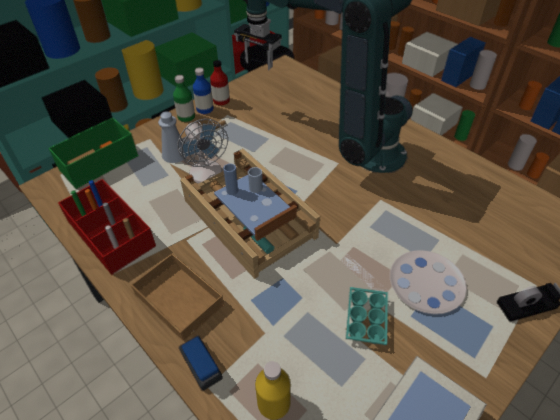

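View pics/top1.png

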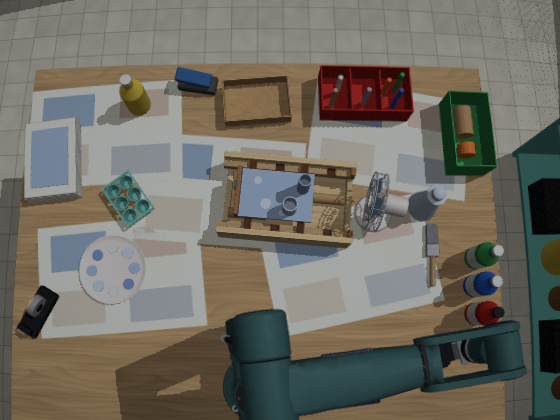

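The scene picture shows the board at about (250,200), drawn away from the fan. In the top picture the stand spans columns 220–355 and rows 155–245, the end strip is at about (237,190) and the fan is at (378,205), so the push goes right in the image (world -y). Next I measure the walls and strip in 3D.

```bash
python3 - <<'E'
from h import *
P=np.load("top_pc.npy"); im=np.load("top_im.npy")
for n,(u,v) in dict(wallTL=(228,158),wallTR=(352,165),wallBL=(222,232),wallBR=(348,240),strip=(237,190),deck=(262,200),tt=(304,182),ts=(289,205),table=(300,300)).items(): print(n,P[v,u].round(3))
Z=P[150:250,210:362]
m=(abs(Z[...,2]-.105)<.006)
q=Z[m][:,:2].astype(np.float32); print(len(q))
r=cv2.minAreaRect(q*1000); print("rect",r); 
print(cv2.boxPoints(r))
vis=cv2.resize(im[145:255,205:365],(800,550),interpolation=cv2.INTER_CUBIC); cv2.imwrite("pics/crop1.png",vis)
# grid of heights
zz=(P[150:250:5,210:362:6,2]*1000).round().astype(int)
for r in zz: print(*r)
E
```

```text
wallTL [0.697 0.087 0.084]
wallTR [ 0.669 -0.297  0.101]
wallBL [0.461 0.101 0.1  ]
wallBR [ 0.435 -0.275  0.107]
strip [0.58  0.055 0.142]
deck [ 0.556 -0.019  0.111]
tt [ 0.599 -0.142  0.16 ]
ts [ 0.536 -0.099  0.133]
table [ 0.263 -0.137 -0.   ]
3080
rect ((570.1715087890625, -93.90834045410156), (408.45721435546875, 257.8407897949219), 84.7896957397461)
[[ 423.23746 -285.5856 ]
 [ 680.0129  -309.00058]
 [ 717.1056    97.76892]
 [ 460.33014  121.1839 ]]
0 -6 2 3 -4 -4 4 -6 0 3 4 -1 1 4 1 -2 -2 2 2 2 -4 -2 -1 0 0 -1
1 -9 2 100 105 104 104 104 106 109 105 98 0 -3 -9 -3 -8 0 -1 4 -7 3 2 1 -10 6
-4 3 -1 83 87 86 82 104 91 96 102 101 106 106 103 107 106 100 105 101 108 1 -8 -1 -1 5
-1 -10 1 87 79 144 83 94 85 81 79 81 74 84 82 88 100 85 88 97 106 103 101 108 106 -2
3 3 -4 30 16 145 113 112 112 112 114 74 79 77 82 89 100 86 89 83 74 84 82 81 106 0
4 0 -3 37 20 142 116 107 111 113 113 108 111 114 120 112 208 112 67 68 68 89 87 85 104 4
-3 -7 -3 37 50 130 110 110 116 115 113 112 110 114 110 166 168 111 16 21 15 30 18 46 2 -1
-3 -3 -3 34 52 132 111 111 119 114 118 114 102 111 116 191 214 1
[... 334 characters left out ...]
56 136 130 112 111 113 24 17 17 21 15 52 -1 9
0 6 -3 57 138 106 109 117 114 114 111 107 121 180 175 116 114 22 16 15 22 21 21 54 -1 15
-4 -2 0 38 114 109 113 112 112 108 112 106 114 118 112 104 111 23 23 21 19 17 15 43 0 18
4 -6 80 81 15 13 97 22 14 14 20 14 103 109 1640 111 105 20 15 21 22 21 17 49 -5 13
-2 5 76 79 80 82 94 85 82 83 81 79 88 84 19 106 23 21 23 12 22 24 24 41 3 10
2 108 105 97 111 105 109 103 102 100 70 76 84 86 78 99 70 79 80 75 76 78 84 108 1 -3
-4 -5 41 49 70 77 82 94 100 104 103 102 98 105 108 100 103 105 104 97 79 84 86 96 0 2
1 4 6 6 -5 -5 -4 6 5 17 27 36 42 56 74 82 95 99 98 103 104 103 1640 107 -2 -3
-2 -2 -4 -2 -4 4 1 1 0 9 -3 -9 6 4 -4 -1 -3 1 14 21 37 42 63 72 3 3
```

View pics/crop1.png

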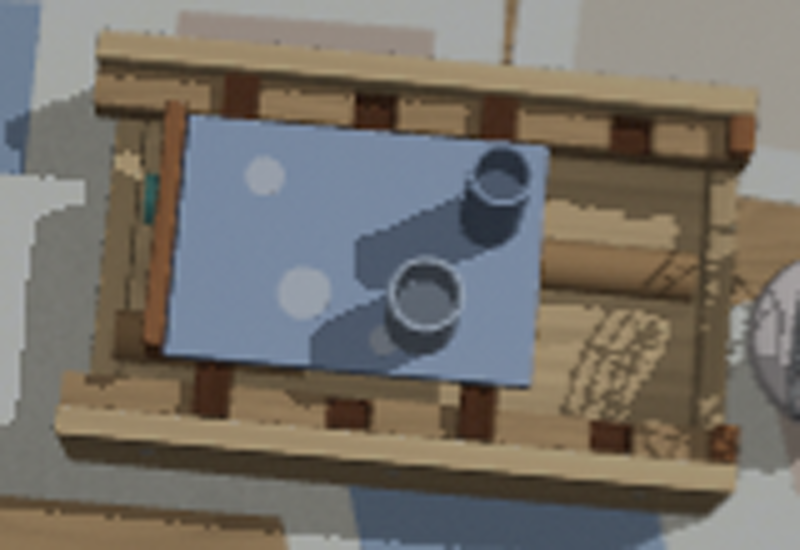

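The crop shows the strip at crop x≈165, both crossbars on the runners (x≈240 and 500) and the free notches ahead of them (x≈375 and 632). The wall rectangle measures 408×258 mm, against 410×254 given. Next I work in the stand frame.

```bash
cat >> h.py <<'E'
d=np.array([-.0908,-.9959]); e=np.array([.9959,-.0908]); O=np.array([.5656,-.1437])
def tost(P): 
    q=P[...,:2]-O; return np.stack([q@d,q@e,P[...,2]],-1)
E
python3 - <<'E'
from h import *
o=get_obs(); print("tcp in stand",tost(o["tool_pos"]))
for n in("top","scene"):
    S=tost(np.load(n+"_pc.npy")).reshape(-1,3)
    im=np.load(n+"_im.npy").reshape(-1,3).astype(int)
    x,y,z=S.T
    w=(abs(z-.105)<.006)&(abs(y)<.14)&(abs(y)>.1)&(x>-.27)&(x<.17)
    for s in(1,-1):
        k=w&(y*s>0); c=np.polyfit(x[k],y[k],1); print(n,"wall",s,k.sum(),c,np.percentile(x[k],[1,99]),np.percentile(y[k]-np.polyval(c,x[k]),[2,98]))
    k=(z>.128)&(z<.15)&(abs(y)<.08)&(x<-.12)&(x>-.26); print("strip",k.sum(),np.percentile(x[k],[5,50,95]),np.percentile(y[k],[2,98]),np.polyfit(y[k],x[k],1),z[k].max())
    k=(abs(z-.113)<.006)&(abs(y)<.09)&(x>-.24)&(x<.1)&(im[:,0]>im[:,2]+20); print("deck",k.sum(),np.percentile(x[k],[1,99]),np.percentile(y[k],[1,99]))
    k=(z>.15)&(abs(y)<.09)&(x>-.2)&(x<.1); print("tubes",k.sum(),np.percentile(x[k],[2,98]),np.percentile(y[k],[2,98]),z[k].max())
E
```

```text
tcp in stand [ 0.42992501 -0.40357961  0.20444407]
top wall 1 728 [-0.00435689  0.11705454] [-0.247841    0.15189238] [-0.01274825  0.01027749]
top wall -1 776 [ 0.00092393 -0.11757624] [-0.24913049  0.15019478] [-0.00927583  0.01314803]
strip 213 [-0.20325621 -0.19759434 -0.19209722] [-0.07248105  0.07238834] [-0.0035176  -0.19764261] 0.14875634014606476
deck 2554 [-0.18972619  0.0247523 ] [-0.07308087  0.0734632 ]
tubes 320 [-0.06038255  0.01170904] [-0.06100866  0.04358176] 0.22073936462402344
scene wall 1 708 [-0.00347298  0.11851615] [-0.25400325  0.15023504] [-0.01612948  0.00943288]
scene wall -1 590 [-0.00224955 -0.11536666] [-0.25427557  0.14623038] [-0.01067534  0.01263368]
strip 281 [-0.20746203 -0.20391369 -0.19534578] [-0.0686372   0.07413238] [ 0.00262219 -0.20269013] 0.1474507451057434
deck 1757 [-0.17356248  0.02083927] [-0.07019223  0.07548241]
tubes 485 [-0.06458723  0.01031963] [-0.05881141  0.04561439] 0.21777087450027466
```

Request:
{"api": "drive_tool", "payload": {"commands": [[0, 0, -0.3, 0, 0, -0.96], [0, 0, -0.3, 0, 0, -0.96], [0, 0, -0.3, 0, 0, -0.96], [0, 0, -0.3, 0, 0, -0.96], [0, 0, -0.3, 0, 0, -0.96], [0, 0, -0.3, 0, 0, -0.96], [0, 0, -0.3, 0, 0, -0.96], [0, 0, -0.3, 0, 0, -0.96], [0, 0, -0.3, 0, 0, -0.96], [0, 0, -0.3, 0, 0, -0.96], [0, 0, -0.3, 0, 0, -0.96], [0, 0, -0.3, 0, 0, -0.96], [0, 0, -0.3, 0, 0, -0.96], [0, 0, 0, 0, 0, 0]], "gripper": 0}}

```text
time: 1.85
tool_pos: [0.1248, -0.5359, 0.362]
ee_rot: [3.141, 0.001, 1.476]
wrist_force: [0.0, -1.1, -0.3]
width: 0.0938
finger_force: 0.0
```

Request:
{"api": "drive_tool", "payload": {"commands": [[0.94, 0.56, 0, 0, 0, 0], [0.94, 0.56, 0, 0, 0, 0], [0.94, 0.56, 0, 0, 0, 0], [0.94, 0.56, 0, 0, 0, 0], [0.94, 0.56, 0, 0, 0, 0], [0.94, 0.56, 0, 0, 0, 0], [0.94, 0.56, 0, 0, 0, 0], [0.94, 0.56, 0, 0, 0, 0], [0.94, 0.56, 0, 0, 0, 0], [0.94, 0.56, 0, 0, 0, 0], [0.94, 0.56, 0, 0, 0, 0], [0.94, 0.56, 0, 0, 0, 0], [0.94, 0.56, 0, 0, 0, 0], [0.94, 0.56, 0, 0, 0, 0], [0.94, 0.56, 0, 0, 0, 0], [0.94, 0.56, 0, 0, 0, 0], [0.94, 0.56, 0, 0, 0, 0], [0.94, 0.56, 0, 0, 0, 0], [0, 0, 0, 0, 0, 0]]}}

```text
time: 4.22
tool_pos: [0.5905, 0.1025, 0.3581]
ee_rot: [-3.137, 0.001, 1.479]
wrist_force: [0.6, -0.5, -0.3]
width: 0.0938
finger_force: 0.0
```

```bash
python3 - <<'E'
from h import *
o=get_obs(); print(tost(o["tool_pos"]),o["ee_rot"],o["joint_positions"].round(2))
s=snapshot("wrist"); cv2.imwrite("pics/w1.png",s["image"])
S=tost(cloud(s)).reshape(-1,3);x,y,z=S.T
k=(z>.128)&(z<.15)&(abs(y)<.09)&(x<-.12)&(x>-.26); print("strip",k.sum(),np.percentile(x[k],[5,50,95]) if k.any() else 0)
w=(abs(z-.105)<.006)&(abs(y)<.14)&(abs(y)>.1)&(x>-.27)&(x<.17)
for q in(1,-1): print(np.percentile(y[w&(y*q>0)],[5,50,95]) if (w&(y*q>0)).any() else 0)
E
```

```text
[-0.24741248  0.00240332  0.35810109] [-3.13663562e+00  6.23393963e-04  1.47884888e+00] [0.08 0.23 0.91 0.   2.01 0.17]
strip 1643 [-0.20451645 -0.20045019 -0.19341308]
[0.10476317 0.11732027 0.12740691]
[-0.12326614 -0.11337819 -0.10551607]
```

View pics/w1.png

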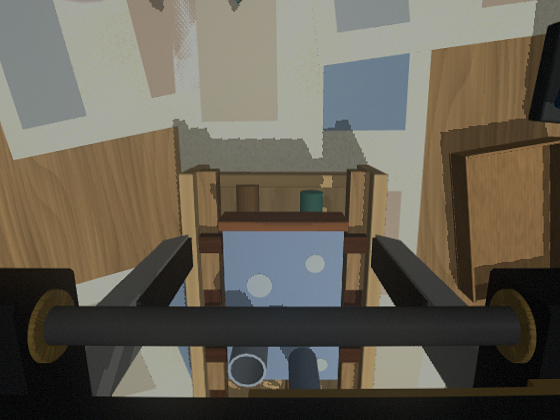

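The wrist view shows the strip at rows 212–230, square between the walls, with the tubes at the bottom (about (247,370) and (303,365)). The strip's outer face is at stand x ≈ -0.206. I descend behind it.

Request:
{"api": "drive_tool", "payload": {"commands": [[0, -0.06, 0.9, 0, 0, 0], [0, 0, 0.9, 0, 0, 0], [0, 0, 0.9, 0, 0, 0], [0, 0, 0.9, 0, 0, 0], [0, 0, 0.9, 0, 0, 0], [0, 0, 0.9, 0, 0, 0], [0, 0, 0.5, 0, 0, 0], [0, 0, 0.3, 0, 0, 0], [0, 0, 0, 0, 0, 0]]}}

```text
time: 5.4
tool_pos: [0.5866, 0.0997, 0.113]
ee_rot: [-3.14, 0.0, 1.476]
wrist_force: [0.3, 1.5, -0.3]
width: 0.0942
finger_force: 0.0
```

```bash
python3 - <<'E'
from h import *
o=get_obs(); print(tost(o["tool_pos"]),o["ee_rot"])
s=snapshot("wrist"); R=cv2.Rodrigues(np.array(s["rvec"],float))[0]; print("cam",tost(-R.T@np.array(s["tvec"]).ravel()))
s=snapshot("scene"); S=tost(cloud(s))
cv2.imwrite("pics/s2.png",cv2.resize(s["image"][100:290,130:380],(800,608))[:600])
E
```

```text
[-0.24435081 -0.00121749  0.11300397] [-3.14035725e+00  4.96017272e-04  1.47556617e+00]
cam [-0.30923356 -0.00097806  0.29235921]
```

View pics/s2.png

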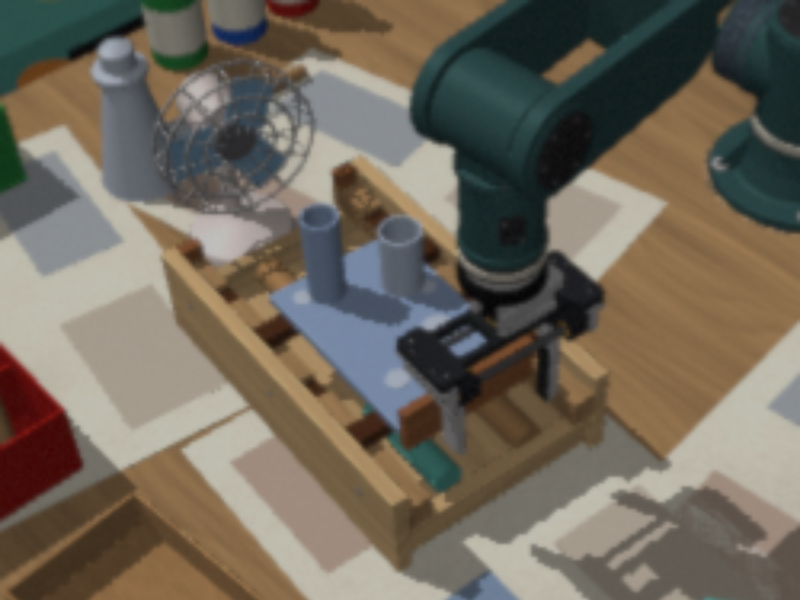

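The picture shows the two fingertips behind the strip at about (452,430) and (545,370), with the gripper body well clear of the tubes. I start the gentle push.

Request:
{"api": "drive_tool", "payload": {"commands": [[-0.1, 0.015, 0.06, 0, 0, 0], [-0.1, 0.015, 0.06, 0, 0, 0], [-0.1, 0, 0, 0, 0, 0], [-0.1, 0, 0, 0, 0, 0], [-0.1, 0, 0, 0, 0, 0], [-0.1, 0, 0, 0, 0, 0], [-0.1, 0, 0, 0, 0, 0], [-0.1, 0, 0, 0, 0, 0], [-0.1, 0, 0, 0, 0, 0], [-0.1, 0, 0, 0, 0, 0], [-0.1, 0, 0, 0, 0, 0], [-0.1, 0, 0, 0, 0, 0], [-0.1, 0, 0, 0, 0, 0], [-0.1, 0, 0, 0, 0, 0], [-0.1, 0, 0, 0, 0, 0], [-0.1, 0, 0, 0, 0, 0]]}}

```text
time: 7.5
tool_pos: [0.5825, 0.0364, 0.1087]
ee_rot: [3.142, 0.0, 1.477]
wrist_force: [0.2, 4.1, 0.2]
width: 0.0936
finger_force: 1.7
```

```bash
cat > st.py <<'E'
from h import *
o=get_obs(); print(o["time"],tost(o["tool_pos"]).round(4),"F along",(o["wrist_force"][:2]@d).round(2),o["wrist_force"].round(2))
s=snapshot("top"); np.save("t.npy",s["image"]); x,y,z=tost(cloud(s)).reshape(-1,3).T
im=s["image"].reshape(-1,3).astype(int)
k=(abs(z-.109)<.012)&(abs(y)<.07)&(x>-.24)&(x<.16)&(im[:,0]>im[:,2]+20); print("deck",np.percentile(x[k],[1,99]),np.median(z[k]))
E
python3 st.py
```

```text
7.5 [-0.1809  0.0005  0.1087] F along -4.07 [0.23 4.07 0.22]
deck [-0.15133278  0.05830045] 0.11149859146206043
```

Request:
{"api": "drive_tool", "payload": {"commands": [[-0.1, 0, 0, 0, 0, 0], [-0.1, 0, 0, 0, 0, 0], [-0.1, 0, 0, 0, 0, 0], [-0.1, 0, 0, 0, 0, 0], [-0.1, 0, 0, 0, 0, 0], [-0.1, 0, 0, 0, 0, 0], [-0.1, 0, 0, 0, 0, 0], [-0.1, 0, 0, 0, 0, 0], [-0.1, 0, 0, 0, 0, 0], [-0.05, 0, 0, 0, 0, 0]]}}

```text
time: 8.8
tool_pos: [0.5789, -0.0014, 0.1087]
ee_rot: [3.142, 0.0, 1.477]
wrist_force: [-0.1, 3.2, 1.1]
width: 0.0939
finger_force: 1.8
```

```bash
python3 st.py
```

```text
8.8 [-0.1429  0.0003  0.1087] F along -3.19 [-0.07  3.21  1.06]
deck [-0.11023293  0.09643553] 0.11148421222923093
```

Request:
{"api": "drive_tool", "payload": {"commands": [[-0.04, 0, 0, 0, 0, 0], [-0.04, 0, 0, 0, 0, 0], [-0.04, 0, 0, 0, 0, 0], [-0.04, 0, 0, 0, 0, 0], [-0.04, 0, 0, 0, 0, 0]]}}

```text
time: 9.48
tool_pos: [0.5782, -0.0092, 0.1087]
ee_rot: [3.142, 0.0, 1.477]
wrist_force: [0.7, 2.9, -0.3]
width: 0.0936
finger_force: 1.8
```

Request:
{"api": "drive_tool", "payload": {"commands": [[-0.04, 0, 0, 0, 0, 0]]}}

```text
time: 9.6
tool_pos: [0.5779, -0.0114, 0.1085]
ee_rot: [-3.141, 0.001, 1.477]
wrist_force: [-0.2, 5.9, 2.1]
width: 0.0942
finger_force: 2.2
```

Request:
{"api": "drive_tool", "payload": {"commands": [[-0.04, 0, 0, 0, 0, 0]]}}

```text
time: 9.72
tool_pos: [0.5778, -0.0124, 0.1085]
ee_rot: [-3.141, -0.0, 1.477]
wrist_force: [0.4, 3.7, -0.2]
width: 0.0936
finger_force: 1.9
```

```bash
python3 st.py
```

```text
9.725 [-0.1319  0.0002  0.1085] F along -3.69 [ 0.4   3.67 -0.24]
deck [-0.09861411  0.10666826] 0.10352501013609604
```

The deck fell 8 mm (111.5 to 103.5), so the board has dropped. I back off, rise and check.

Request:
{"api": "drive_tool", "payload": {"commands": [[0.1, 0, 0, 0, 0, 0], [0.3, 0, 0, 0, 0, 0], [0.5, 0, 0, 0, 0, 0], [0.4, 0, 0, 0, 0, 0], [0, 0, -0.7, 0, 0, 0], [0, 0, -0.8, 0, 0, 0], [0, 0, -0.8, 0, 0, 0], [0, 0, -0.8, 0, 0, 0], [0, 0, -0.8, 0, 0, 0], [0, 0, 0, 0, 0, 0], [0, 0, 0, 0, 0, 0]]}}

```text
time: 11.15
tool_pos: [0.5824, 0.0401, 0.2632]
ee_rot: [-3.14, 0.0, 1.477]
wrist_force: [0.4, -0.7, 0.5]
width: 0.0938
finger_force: 0.0
```

```bash
python3 st.py; python3 - <<'E'
from h import *
s=snapshot("top"); cv2.imwrite("pics/t3.png",cv2.resize(s["image"][145:255,205:365],(800,550),interpolation=cv2.INTER_CUBIC))
x,y,z=tost(cloud(s)).reshape(-1,3).T; im=s["image"].reshape(-1,3).astype(int)
k=(abs(z-.107)<.014)&(abs(y)<.07)&(x>-.1)&(x<.1)&(im[:,0]>im[:,2]+20)
A=np.c_[x,y,x*0+1][k]; print(np.linalg.lstsq(A,z[k],rcond=None)[0])
E
```

```text
11.15 [-0.1845 -0.      0.2632] F along 0.67 [ 0.44 -0.71  0.52]
deck [-0.10753465  0.10662933] 0.1035437656236865
[0.00213735 0.00042572 0.10360141]
```

View pics/t3.png

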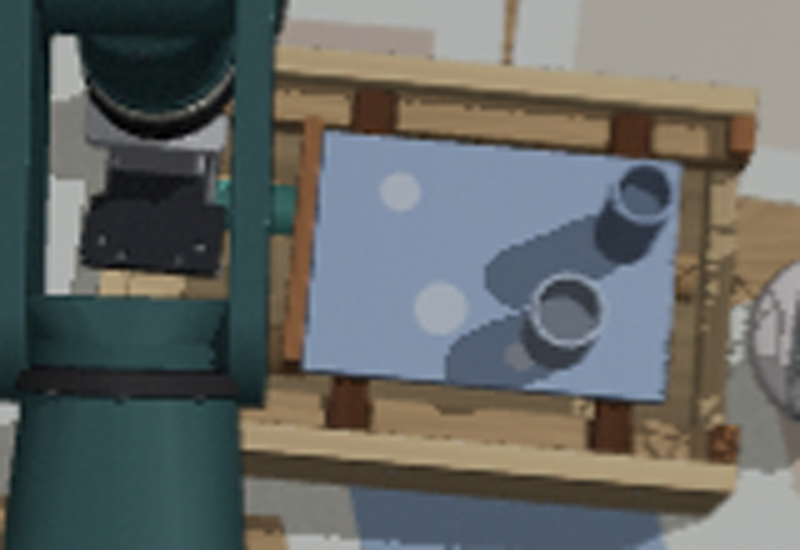

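The board lies level (slope 0.002) and 8 mm lower. Its crossbars sit at the notch positions (about (375,110) and (632,133)), both tubes stand, and the gripper is clear.

```bash
python3 -c "from bench import close_job; print(close_job())"
```

```text
the job is handed in; nothing more can be done
None
```

The board is home: it dropped 8 mm and lies level with both crossbars in their notches. Both tubes are still standing, the gripper is clear, and the job is handed in (no verdict was returned).

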